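Press a heat sink home with a ratchet press

ROBOT

A 6-joint arm with a two-finger parallel gripper is mounted at the origin on a cart in front of the work surface, level with it; the furniture and walls round the work are solid. World frame = base frame: x ahead of the robot, y to its left, z up, the work surface at z = 0. Lengths are in m, angles in rad, forces in N, time in s.
With the tool pointing down it reaches from about 0.3 to 0.775 m from the base axis. Payload 14.6 kg.
Tool frame: the origin (TCP) lies midway between the tips of the shut fingers; the grasp point (between the pads) lies 19 mm behind it (ctrl.grip_depth is the z of the grasp point in the tool frame, in m); z points along the fingers, y is the line along which they close (so a half turn about z gives the same grasp; the last joint's range is limited). The gripper opens to 94 mm and grips with 3 to 60 N. Pads are 16 mm wide; open, the fingers measure 119 mm over their backs; the gripper's body (75 mm by 177 mm) begins 78 mm behind the grasp point.
Start: joints at [-1.267, 0.3, 1.521, -0, 1.321, -0.067], TCP at [0.199, -0.513, 0.205] pointing down, gripper open.
Joint ranges: [-3.03, 3.03], [-0.79, 2.21], [0.23, 2.52], [-1.04, 4.18], [0, 3.07], [-2.55, 2.55]. Speed limits (rad/s): [2.22, 2.22, 2.57, 3.14, 3.14, 3.14].

INTERFACE

Orientations are given as [roll, pitch, yaw] about the fixed x, y, z axes, in that order (R = Rz(yaw) Ry(pitch) Rx(roll)).
In Python, from station import ctrl gives the robot as it stands. The module is installed in compiled form; this text tells all that it offers.
- The arm moves only by the tool carry_out, never from a script. Its argument "commands" is a list of rows, each a list of 3 entries, a list of its own where there are three numbers: the closure, from 0 (fully open) to 1 (shut), then the shift along the tool's x, y, z in mm, then the turn, a rotation vector about the tool's x, y, z in rad. In form: [[gripper, [tx, ty, tz], [wx, wy, wz]], ...]. A call has 1 to 10 rows; each row shifts and turns the commanded pose from where the row before left it, along the tool's axes as they then stand; what a row does not reach is not made up. A row lasts 1/8 s, in which the tool goes at most 62.5 mm and 10.7 degrees, less where a joint would pass 70% of its speed; a pose out of reach is approached as far as the arm can. A call with a gripper value outside its range is refused whole. The fingers move at their own pace and stop on an object; "squeeze" is the grip in N (left out, the last holds). Time passes only in rows, so rows that do not move let the fingers close. It gives the time, the measured TCP pose, the force, the opening and the grip force at its end, in the units of the state.
- ctrl.get_obs(): the state, without advancing time (a new reading comes with each control period).
- ctrl.camera(name): name is "scene" or "side" or "wrist"; returns a dict with "img" (480x640x3 uint8, blue, green, red), "camera_matrix" (3x3 intrinsics, pixels), "k1" (the pictures are not rectified: a ray, as slopes to the right and down, at radius r is drawn at 1 + k1 r^2 times it, then the intrinsics apply), "rvec" (rotation vector, rad) and "tvec" (3), from world to camera coordinates, as OpenCV has them. Camera axes: x right, y down, z forward; pixel columns grow to the right and rows downward; lengths in m; the calibration is good to about 2 mm. A picture is of the moment at which its call begins. There is no depth.
- ctrl.hand_in(): hands the job in; it is judged then, once.
Trained networks look in the newest picture that a camera, given by its name, has taken for a name from the list of things; names that differ only in an ending like _2 or _b are one class to them, and where a whole thing is asked for, a point or a joint stands for the part that bears it (a point fixed in the world has none). Each returns a list of dicts, best first, with "score" (0 to 1); they miss things now and then, are a little off and sometimes report something else, mostly with a low value. They report only what shows in the picture. A call takes as long as a camera call. They do not tell look-alikes from the thing itself.
- ctrl.outline_of(thing, camera): "region" (480x640 bool, what is visible of it).
- ctrl.place_of(thing, camera): "at" ([x, y, z] in m, in world coordinates, good to about 4 mm: a listed point, or the origin of a listed thing).
The state is a dict: "time_s": time; "qpos": joint angles; "joint_vel": joint speeds; "tau": joint torques, N m; "ee_pos": TCP position; "eef_rot": TCP orientation; "force": force on the tool from outside, world axes, zero at the start; "moment": the same for the moment, N m; "grip_width": finger opening in m; "grip_force": force on a finger pad.
Only numpy, scipy, OpenCV 4.12 (cv2) and the standard library are available. Lean on these libraries where they do the work, as an engineer would, in place of code of your own. Each camera call takes 0.05 s, during which the arm holds its last target. There are 200 camera calls.

TASK

Pump the lever of the ratchet press gently, stroke by stroke, until its ram has pushed the heat sink past the spring clips and presses it firmly against the end stop of the nest; feel for the lever going stiff there and stop at once, because pumping on crushes the fins. Then push the release button down and keep it down until the ram has sprung all the way back, leaving the heat sink clipped home. Do not push the heat sink or the ram's nose by hand, and leave the things round the press where they stand.

Things in the scene. Friction and masses are not known exactly. Their poses are not given: they have to be found in the camera images.
- press: The ratchet press, fixed to the bench: a dark steel base rail 350 x 60 x 12 mm with a grey housing (120 x 44 mm, top at z = 62 mm) on it. Origin on the bench under the lever's pivot. Its x axis points the way the ram pushes (towards the nest), z up. The lever runs back over the -x end, the release button stands on the housing at x = +50 mm. The rail reaches from x = -135 to +215 mm.
- lever_pad (a point): Centre of the top of the black 36 x 36 mm ribbed pad at the free end of the steel pump lever, where the lever is pressed from above; it lies 100 mm behind the pivot and moves with the lever. At rest it is about 109 mm above the bench and slopes by 0.28 rad (higher away from the nest). A full stroke takes it about 43 mm down to the lever's own bottom stop; a spring brings it up again when let go. The pad shifts less than 5 mm horizontally in a stroke.
- lever (a joint): Lever angle, rad: 0 at rest, grows as pressed, 0.44 at its bottom stop. The ram goes 40 mm per rad (pad : ram travel = 2.5 : 1), after up to 2 mm lost ram motion. At the pad it takes 2 to 6 N running free, up to about 9 N while the heat sink passes the clips; with the sink at the stop the force climbs by about 2 N per mm of pad travel: 10 to 14 N is firm enough, about 18 N (35 N at the ram) crushes the fins.
- ram (a joint): Travel of the ram (toothed steel bar), m: 0 fully back, 0.072 at most; grows towards the nest. A hidden pawl catches it every 6 mm, so a nearly full stroke (pad down 38 to 42 mm) gains two teeth, 12 mm; a shorter one that passes a tooth gains 6 mm, and what lies beyond the last tooth springs back when the lever is let go. Some 51 to 66 mm are needed to bring the heat sink home. A spring pulls it fully back, in under a second, while the release is held down.
- nose: The rubber-faced nose block of the ram, 26 mm wide, 15 mm high, that pushes the heat sink; it gives on a stiff spring (12 N per mm). Its origin is not on it: it coincides with the origin of the press when the ram is fully back and moves with the ram.
- release_top (a point): Centre of the top of the round release button (26 mm across, dark steel, stands 15 mm out of the housing top, 77 mm above the bench). It is pushed straight down.
- release (a joint): Travel of the release button, m: 0 up, 0.006 fully down; springs up when let go. From about 0.004 on both pawls are clear and the ram is free to spring back. Fully down takes about 7 N. It works with the lever up.
- home (a point): The point where the centre of the heat sink is when it is fully home in the nest, 33 mm above the bench, in the frame of the nest: x points the way the ram pushes. The end stop's face lies 17 mm beyond it. The nest is an aluminium carrier on the rail with two low side guides 42 mm apart, an end stop, and two sprung rollers that snap in behind the heat sink when it is home. The nest sits 153 to 168 mm from the press origin along the press x axis.
- sink_center (a point): Centre of the finned heat sink, 34 mm long (along the push, along its fins), 40 mm wide, 22 mm high, 70 g. It stands in the open mouth of the nest some 45 to 49 mm short of home, with a gap between it and the ram's nose.
- heat_sink: The same heat sink, given at another point: origin at the middle of its underside, z up.
- tip_cleaner: Bystander: a round tip cleaner pot, 67 mm across, 52 mm high, standing beyond the press. Origin at the middle of its underside.
- screw_jar: Bystander: a jar of screws, 47 mm across, 58 mm high, standing beyond the press. Origin at the middle of its underside.
- battery_block: Bystander: a small block battery, 26 x 49 x 18 mm, lying in front of the press. Origin at the middle of its underside.
Not all that is in view belongs to the job. Leave any turquoise or white look-alike of the heat_sink alone.

How it is judged:
By the outcome, as a careful person would: the job done as asked, in the order asked, and still so for the second after the job is handed in, with the robot touching nothing.
It also fails if it takes over 53 s, if anything falls off the work surface, if the arm or the gripper's body presses on something with over 40 N, if the wrist force passes 120 N, or if a joint passes its speed limit or range.

## Working session

There is one attempt and no reset: what is moved stays moved. The work goes in short steps, Python scripts to look and compute and a tool call to move; the robot and the scene stay as the last step left them, time stands still between calls to the robot, and variables do not carry over. Pictures are saved under pics/ and viewed, at most 10 in all, crops included, and the job is handed in when it is done.

Besides the shell and the picture viewer there is one more tool, called after ">>>" as a command line: name --argument value ..., lists and objects as JSON in quotes. carry_out: Moves the arm, as the interface text tells. Its arguments: {"type":"object","properties":{"commands":{"type":"array","items":{"type":"array"}},"squeeze":{"type":"number"}},"required":["commands"]}

```bash
mkdir -p pics; cat > h.py <<'E'
from station import ctrl
import numpy as np, cv2
def st():
    o=ctrl.get_obs(); print({k:np.round(o[k],3).tolist() for k in("time_s","ee_pos","eef_rot","force","grip_width","qpos")})
E
python3 - <<'E'
from h import *
st()
ims=[]
for c in("scene","side"):
    d=ctrl.camera(c); ims.append(d["img"]); cv2.imwrite(f"pics/{c}0.png",d["img"])
    for t in("press","lever_pad","nose","release_top","home","sink_center","heat_sink","tip_cleaner","screw_jar","battery_block"):
        print(c,t,[(np.round(r["at"],3).tolist(),round(float(r["score"]),2)) for r in ctrl.place_of(t,c)[:3]])
E
```

```text
{'time_s': 0.0, 'ee_pos': [0.199, -0.512, 0.205], 'eef_rot': [-3.141, -0.0, 0.371], 'force': [-0.249, -0.094, -0.276], 'grip_width': 0.094, 'qpos': [-1.267, 0.3, 1.522, -0.0, 1.321, -0.067]}
scene press [([0.49, -0.063, -0.002], 0.57)]
scene lever_pad [([0.482, -0.158, 0.105], 0.76)]
scene nose []
scene release_top [([0.491, -0.012, 0.077], 0.63)]
scene home [([0.506, 0.096, 0.031], 0.67)]
scene sink_center [([0.61, 0.157, 0.007], 0.98), ([0.502, 0.049, 0.033], 0.7), ([0.502, 0.213, 0.014], 0.64)]
scene heat_sink [([0.614, 0.155, 0.005], 0.9), ([0.501, 0.05, 0.019], 0.79), ([0.492, 0.214, -0.004], 0.61)]
scene tip_cleaner [([0.607, 0.069, 0.001], 0.78), ([0.506, 0.096, 0.032], 0.42)]
scene screw_jar [([0.584, -0.076, 0.002], 0.78)]
scene battery_block [([0.416, -0.011, 0.001], 0.96)]
side press [([0.491, -0.06, 0.0], 0.89), ([0.511, 0.096, 0.03], 0.17)]
side lever_pad [([0.48, -0.155, 0.107], 0.85)]
side nose []
side release_top [([0.498, -0.012, 0.074], 0.52)]
side home [([0.512, 0.095, 0.034], 0.58)]
side sink_center [([0.496, 0.208, 0.01], 0.96), ([0.502, 0.047, 0.032], 0.62), ([0.612, 0.158, 0.012], 0.57)]
side heat_sink [([0.497, 0.213, 0.001], 0.77), ([0.61, 0.157, -0.001], 0.68), ([0.503, 0.052, 0.024], 0.56)]
side tip_cleaner [([0.609, 0.065, 0.002], 0.97)]
side screw_jar []
side battery_block [([0.415, -0.012, 0.005], 0.93)]
```

View pics/scene0.png

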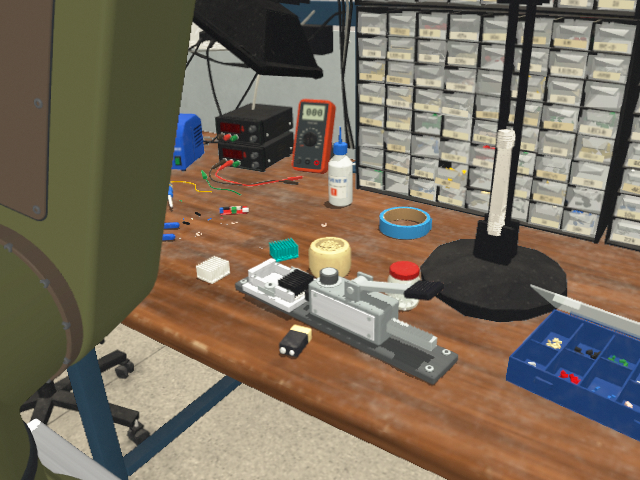

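View pics/side0.png

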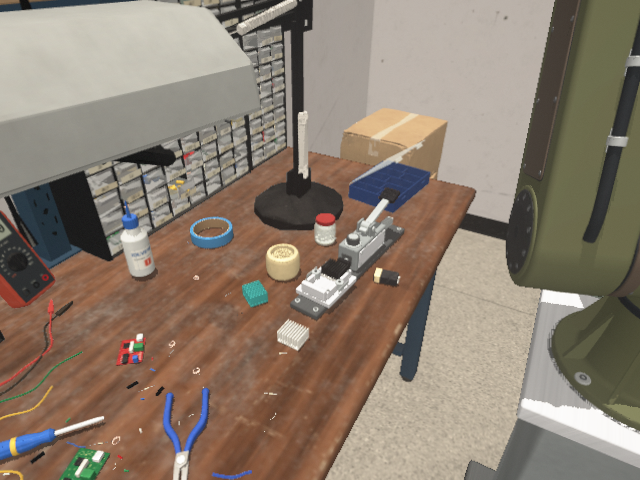

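The real heat sink is the black one in the nest, at scene (296,281) and side (334,268). The look-alikes are turquoise at scene (284,249) and white at scene (212,269), both outside the press. The pad is at scene (425,290) and the release button at scene (329,276). The positions agree with the given sizes: pad to pivot is about 100 mm, and the press axis yaw is about 1.46. I'll approach with the fingers shut.

>>> carry_out --commands '[[1,[39,-23,0],[0,0,0]],[1,[39,-23,0],[0,0,0]],[1,[39,-23,0],[0,0,0]],[1,[39,-23,0],[0,0,0]],[1,[39,-23,0],[0,0,0]],[1,[39,-23,0],[0,0,0]],[1,[39,-23,0],[0,0,0]],[1,[39,-23,0],[0,0,0]],[1,[39,-23,0],[0,0,0]],[1,[39,-23,0],[0,0,0]]]' --squeeze 20

```text
time_s: 2.35
ee_pos: [0.4803, -0.1556, 0.2056]
eef_rot: [3.141, -0.0, 0.371]
force: [0.6, -1.0, -0.2]
grip_width: 0.0006
grip_force: 0.0
```

>>> carry_out --commands '[[1,[0,0,10],[0,0,-0.182]],[1,[0,0,10],[0,0,-0.182]],[1,[0,0,10],[0,0,-0.182]],[1,[0,0,10],[0,0,-0.182]],[1,[0,0,10],[0,0,-0.182]],[1,[0,0,10],[0,0,-0.182]],[1,[0,0,0],[0,0,0]]]'

```text
time_s: 3.22
ee_pos: [0.4792, -0.1568, 0.145]
eef_rot: [-3.14, -0.0, 1.462]
force: [-0.2, -0.1, 0.0]
grip_width: 0.0008
grip_force: 0.0
```

```bash
python3 - <<'E'
from h import *
st()
ims=[]
for c in("scene","side","wrist"):
    d=ctrl.camera(c); ims.append(d["img"])
    for t in("lever_pad","release_top"):
        print(c,t,[(np.round(r["at"],3).tolist(),round(float(r["score"]),2)) for r in ctrl.place_of(t,c)[:2]])
a=ims[0][200:400,220:500]; b=ims[1][150:350,270:470]
z=lambda i:cv2.resize(i,(400,300))
cv2.imwrite("pics/v1.png",np.vstack([np.hstack([z(a),z(b)]),np.hstack([z(ims[2]),z(ims[0])])]))
E
```

```text
{'time_s': 3.225, 'ee_pos': [0.479, -0.157, 0.145], 'eef_rot': [-3.14, -0.0, 1.462], 'force': [-0.234, -0.104, 0.015], 'grip_width': 0.001, 'qpos': [-0.389, 0.26, 1.72, 0.0, 1.163, -0.28]}
scene lever_pad [([0.484, -0.157, 0.107], 0.56)]
scene release_top [([0.49, -0.013, 0.078], 0.7)]
side lever_pad [([0.484, -0.154, 0.108], 0.88)]
side release_top [([0.496, -0.01, 0.076], 0.52)]
wrist lever_pad [([0.478, -0.155, 0.107], 0.83), ([0.5, -0.01, 0.076], 0.54)]
wrist release_top [([0.5, -0.01, 0.079], 0.69)]
```

View pics/v1.png

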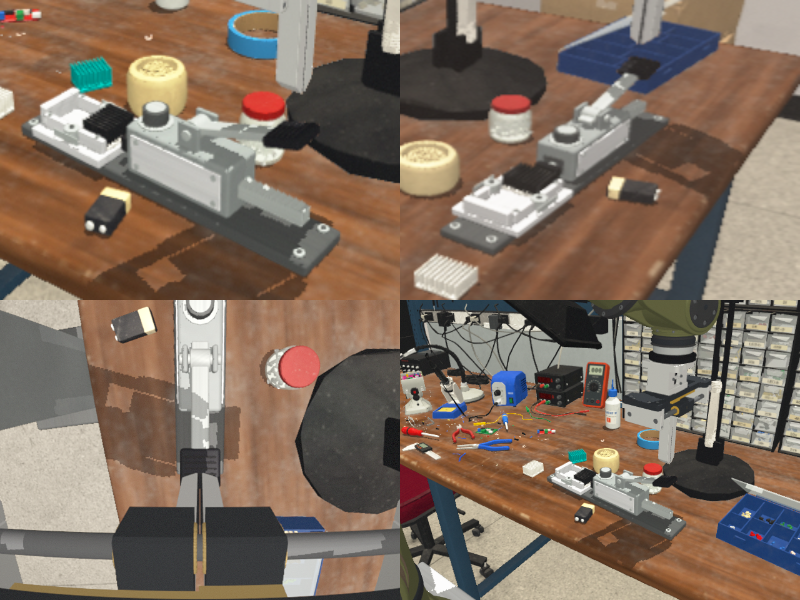

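>>> carry_out --commands '[[1,[0,0,10],[0,0,0]],[1,[0,0,10],[0,0,0]],[1,[0,0,10],[0,0,0]],[1,[0,0,5],[0,0,0]],[1,[0,0,5],[0,0,0]],[1,[0,0,6],[0,0,0]],[1,[0,0,6],[0,0,0]],[1,[0,0,6],[0,0,0]],[1,[0,0,6],[0,0,0]],[1,[0,0,0],[0,0,0]]]'

```text
time_s: 4.92
ee_pos: [0.4794, -0.1569, 0.0811]
eef_rot: [-3.141, -0.0, 1.463]
force: [0.1, -2.8, 3.5]
grip_width: 0.0003
grip_force: 1.8
```

>>> carry_out --commands '[[1,[0,0,4],[0,0,0]],[1,[0,0,2],[0,0,0]],[1,[0,0,0],[0,0,0]]]'

```text
time_s: 5.3
ee_pos: [0.4794, -0.1569, 0.0753]
eef_rot: [-3.141, -0.0, 1.463]
force: [-0.9, -2.8, 4.1]
grip_width: 0.0008
grip_force: 2.0
```

>>> carry_out --commands '[[1,[0,0,3],[0,0,0]],[1,[0,0,2],[0,0,0]],[1,[0,0,0],[0,0,0]]]'

```text
time_s: 5.68
ee_pos: [0.4794, -0.1569, 0.0703]
eef_rot: [-3.142, -0.0, 1.463]
force: [-1.0, -2.1, 4.8]
grip_width: 0.0005
grip_force: 2.2
```

>>> carry_out --commands '[[1,[0,0,-12],[0,0,0]],[1,[0,0,-12],[0,0,0]],[1,[0,0,-12],[0,0,0]],[1,[0,0,-10],[0,0,0]],[1,[0,0,0],[0,0,0]]]'

```text
time_s: 6.3
ee_pos: [0.4797, -0.1571, 0.1172]
eef_rot: [3.14, 0.0, 1.463]
force: [-0.1, -0.3, 0.4]
grip_width: 0.0
grip_force: 0.0
```

```bash
cat > look.py <<'E'
from h import *
import sys
st()
ims=[]
for c in("scene","side"):
    d=ctrl.camera(c); ims.append(d["img"])
    for t in("nose","sink_center","lever_pad","home"):
        print(c,t,[(np.round(r["at"],3).tolist(),round(float(r["score"]),2)) for r in ctrl.place_of(t,c)[:3]])
a=ims[0][240:390,230:460]; b=ims[1][180:320,285:425]
cv2.imwrite(sys.argv[1],np.hstack([cv2.resize(a,(400,300),interpolation=2),cv2.resize(b,(400,400),interpolation=2)[:300]]))
E
python3 look.py pics/v2.png
```

```text
{'time_s': 6.3, 'ee_pos': [0.48, -0.157, 0.117], 'eef_rot': [3.14, 0.0, 1.463], 'force': [-0.132, -0.303, 0.353], 'grip_width': 0.0, 'qpos': [-0.389, 0.294, 1.748, -0.0, 1.099, -0.281]}
scene nose []
scene sink_center [([0.61, 0.155, 0.008], 0.9), ([0.499, 0.213, 0.01], 0.62), ([0.503, 0.054, 0.036], 0.61)]
scene lever_pad [([0.484, -0.155, 0.108], 0.74)]
scene home [([0.505, 0.096, 0.033], 0.75)]
side nose []
side sink_center [([0.498, 0.206, 0.009], 0.95), ([0.501, 0.05, 0.033], 0.84), ([0.617, 0.16, 0.011], 0.74)]
side lever_pad [([0.48, -0.152, 0.11], 0.76), ([0.612, 0.067, 0.001], 0.29)]
side home [([0.511, 0.095, 0.032], 0.68)]
```

View pics/v2.png

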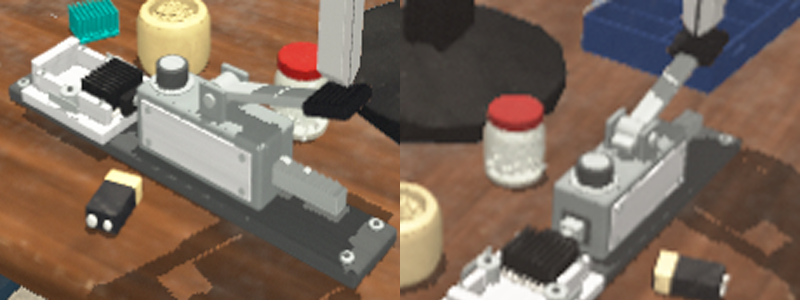

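>>> carry_out --commands '[[1,[0,0,6],[0,0,0]],[1,[0,0,6],[0,0,0]],[1,[0,0,6],[0,0,0]],[1,[0,0,6],[0,0,0]],[1,[0,0,6],[0,0,0]],[1,[0,0,6],[0,0,0]],[1,[0,0,6],[0,0,0]],[1,[0,0,5],[0,0,0]],[1,[0,0,0],[0,0,0]]]'

```text
time_s: 7.92
ee_pos: [0.4796, -0.1572, 0.0693]
eef_rot: [3.141, 0.0, 1.463]
force: [0.1, -4.6, 4.8]
grip_width: 0.0004
grip_force: 2.7
```

>>> carry_out --commands '[[1,[0,0,-12],[0,0,0]],[1,[0,0,-12],[0,0,0]],[1,[0,0,-12],[0,0,0]],[1,[0,0,-11],[0,0,0]],[1,[0,0,0],[0,0,0]]]'

```text
time_s: 8.55
ee_pos: [0.4798, -0.1571, 0.1173]
eef_rot: [3.14, 0.0, 1.463]
force: [0.1, -0.6, -0.6]
grip_width: 0.0003
grip_force: 0.0
```

>>> carry_out --commands '[[1,[0,0,6],[0,0,0]],[1,[0,0,6],[0,0,0]],[1,[0,0,6],[0,0,0]],[1,[0,0,6],[0,0,0]],[1,[0,0,6],[0,0,0]],[1,[0,0,6],[0,0,0]],[1,[0,0,6],[0,0,0]],[1,[0,0,5],[0,0,0]],[1,[0,0,0],[0,0,0]]]'

```text
time_s: 9.68
ee_pos: [0.4796, -0.1572, 0.0691]
eef_rot: [3.141, 0.0, 1.463]
force: [-0.4, -4.0, 5.2]
grip_width: 0.0007
grip_force: 2.7
```

>>> carry_out --commands '[[1,[0,0,-12],[0,0,0]],[1,[0,0,-12],[0,0,0]],[1,[0,0,-12],[0,0,0]],[1,[0,0,-11],[0,0,0]],[1,[0,0,0],[0,0,0]]]'

```text
time_s: 10.3
ee_pos: [0.4798, -0.1571, 0.1173]
eef_rot: [3.14, 0.0, 1.463]
force: [0.3, -0.5, 0.9]
grip_width: 0.0002
grip_force: 0.0
```

```bash
python3 look.py pics/v3.png
```

```text
{'time_s': 10.3, 'ee_pos': [0.48, -0.157, 0.117], 'eef_rot': [3.14, 0.0, 1.463], 'force': [0.261, -0.485, 0.898], 'grip_width': 0.0, 'qpos': [-0.389, 0.294, 1.748, -0.0, 1.099, -0.281]}
scene nose []
scene sink_center [([0.501, 0.21, 0.012], 0.91), ([0.61, 0.158, 0.007], 0.75), ([0.503, 0.08, 0.032], 0.68)]
scene lever_pad [([0.48, -0.155, 0.107], 0.81)]
scene home [([0.508, 0.095, 0.03], 0.61)]
side nose []
side sink_center [([0.507, 0.075, 0.034], 0.75), ([0.498, 0.204, 0.007], 0.59), ([0.614, 0.161, 0.01], 0.58)]
side lever_pad []
side home [([0.51, 0.094, 0.032], 0.71), ([0.586, -0.075, 0.002], 0.43), ([0.612, 0.064, 0.003], 0.4)]
```

View pics/v3.png

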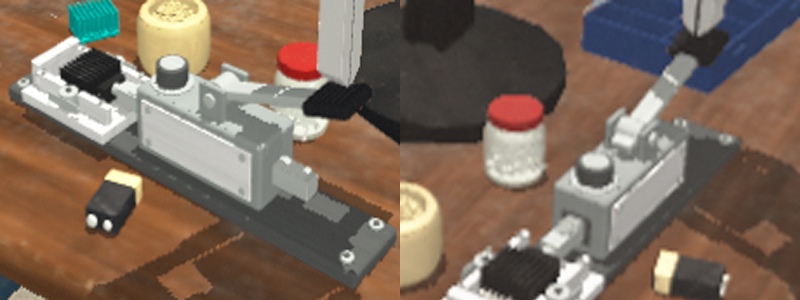

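The ram is at about 36 mm and the sink is about 17 mm short of home. The fourth stroke goes in stages so I can watch the force.

>>> carry_out --commands '[[1,[0,0,6],[0,0,0]],[1,[0,0,6],[0,0,0]],[1,[0,0,6],[0,0,0]],[1,[0,0,6],[0,0,0]],[1,[0,0,6],[0,0,0]],[1,[0,0,4],[0,0,0]],[1,[0,0,0],[0,0,0]]]'

```text
time_s: 11.68
ee_pos: [0.4796, -0.1572, 0.0823]
eef_rot: [3.141, 0.0, 1.463]
force: [0.3, -4.4, 3.9]
grip_width: 0.0008
grip_force: 2.2
```

>>> carry_out --commands '[[1,[0,0,3],[0,0,0]],[1,[0,0,0],[0,0,0]]]'

```text
time_s: 11.92
ee_pos: [0.4796, -0.1572, 0.0796]
eef_rot: [3.141, 0.0, 1.463]
force: [-0.2, -4.7, 5.5]
grip_width: 0.0006
grip_force: 2.7
```

>>> carry_out --commands '[[1,[0,0,3],[0,0,0]],[1,[0,0,0],[0,0,0]]]'

```text
time_s: 12.18
ee_pos: [0.4796, -0.1572, 0.0766]
eef_rot: [3.141, 0.0, 1.463]
force: [-0.1, -4.2, 5.6]
grip_width: 0.0003
grip_force: 2.5
```

>>> carry_out --commands '[[1,[0,0,3],[0,0,0]],[1,[0,0,0],[0,0,0]]]'

```text
time_s: 12.42
ee_pos: [0.4796, -0.1571, 0.0736]
eef_rot: [3.141, 0.0, 1.463]
force: [-0.3, -4.9, 5.3]
grip_width: 0.0008
grip_force: 2.9
```

>>> carry_out --commands '[[1,[0,0,2],[0,0,0]],[1,[0,0,0],[0,0,0]]]'

```text
time_s: 12.68
ee_pos: [0.4796, -0.1571, 0.0717]
eef_rot: [3.141, 0.0, 1.463]
force: [0.1, -4.9, 6.2]
grip_width: 0.0007
grip_force: 3.1
```

>>> carry_out --commands '[[1,[0,0,2],[0,0,0]],[1,[0,0,0],[0,0,0]]]'

```text
time_s: 12.92
ee_pos: [0.4796, -0.157, 0.0697]
eef_rot: [3.141, 0.0, 1.463]
force: [-0.4, -3.7, 6.3]
grip_width: 0.0009
grip_force: 3.1
```

>>> carry_out --commands '[[1,[0,0,-12],[0,0,0]],[1,[0,0,-12],[0,0,0]],[1,[0,0,-12],[0,0,0]],[1,[0,0,-11],[0,0,0]],[1,[0,0,0],[0,0,0]]]'

```text
time_s: 13.55
ee_pos: [0.4797, -0.1571, 0.1173]
eef_rot: [3.14, 0.0, 1.463]
force: [0.1, -0.2, -0.7]
grip_width: 0.0003
grip_force: 0.0
```

```bash
python3 look.py pics/v4.png
```

```text
{'time_s': 13.55, 'ee_pos': [0.48, -0.157, 0.117], 'eef_rot': [3.14, 0.0, 1.463], 'force': [0.058, -0.182, -0.734], 'grip_width': 0.0, 'qpos': [-0.389, 0.294, 1.748, -0.0, 1.099, -0.281]}
scene nose [([0.609, 0.068, 0.0], 0.37)]
scene sink_center [([0.61, 0.155, 0.008], 0.97), ([0.5, 0.213, 0.012], 0.92), ([0.504, 0.09, 0.031], 0.76)]
scene lever_pad [([0.484, -0.154, 0.107], 0.94)]
scene home [([0.507, 0.096, 0.032], 0.66), ([0.611, 0.067, -0.001], 0.43)]
side nose []
side sink_center [([0.51, 0.085, 0.033], 0.81), ([0.615, 0.158, 0.009], 0.81), ([0.495, 0.207, 0.01], 0.73)]
side lever_pad [([0.484, -0.155, 0.109], 0.98)]
side home [([0.51, 0.093, 0.028], 0.61)]
```

View pics/v4.png

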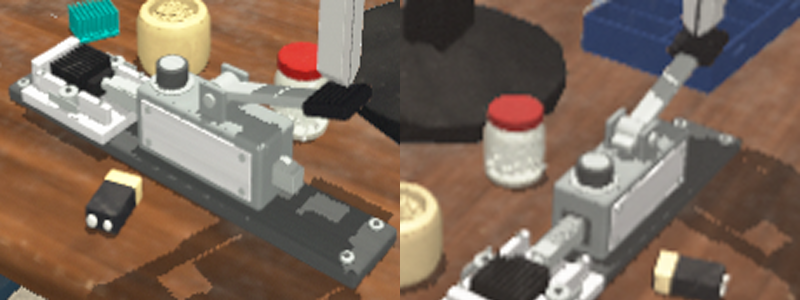

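>>> carry_out --commands '[[1,[0,0,6],[0,0,0]],[1,[0,0,5],[0,0,0]],[1,[0,0,4],[0,0,0]],[1,[0,0,0],[0,0,0]]]'

```text
time_s: 14.55
ee_pos: [0.4795, -0.157, 0.1013]
eef_rot: [3.142, 0.0, 1.463]
force: [0.1, -1.3, 4.2]
grip_width: 0.0005
grip_force: 1.6
```

The sink is now at about y = 0.088, some 7–10 mm short of home. The fifth stroke goes in small steps.

>>> carry_out --commands '[[1,[0,0,3],[0,0,0]],[1,[0,0,0],[0,0,0]]]'

```text
time_s: 14.8
ee_pos: [0.4796, -0.157, 0.0985]
eef_rot: [3.141, 0.0, 1.463]
force: [-0.0, -1.5, 4.7]
grip_width: 0.0006
grip_force: 2.1
```

>>> carry_out --commands '[[1,[0,0,2],[0,0,0]],[1,[0,0,0],[0,0,0]]]'

```text
time_s: 15.05
ee_pos: [0.4796, -0.1571, 0.0966]
eef_rot: [3.141, 0.0, 1.463]
force: [1.1, -2.9, 4.6]
grip_width: 0.0004
grip_force: 2.2
```

>>> carry_out --commands '[[1,[0,0,2],[0,0,0]],[1,[0,0,0],[0,0,0]]]'

```text
time_s: 15.3
ee_pos: [0.4796, -0.157, 0.0946]
eef_rot: [3.141, 0.0, 1.463]
force: [1.3, -3.7, 4.8]
grip_width: 0.0007
grip_force: 2.2
```

>>> carry_out --commands '[[1,[0,0,2],[0,0,0]],[1,[0,0,0],[0,0,0]]]'

```text
time_s: 15.55
ee_pos: [0.4795, -0.157, 0.0926]
eef_rot: [3.141, 0.0, 1.463]
force: [0.2, -3.3, 4.7]
grip_width: 0.0006
grip_force: 2.1
```

>>> carry_out --commands '[[1,[0,0,2],[0,0,0]],[1,[0,0,0],[0,0,0]]]'

```text
time_s: 15.8
ee_pos: [0.4795, -0.1569, 0.0905]
eef_rot: [3.141, -0.0, 1.463]
force: [0.8, -3.1, 5.0]
grip_width: 0.0005
grip_force: 2.1
```

>>> carry_out --commands '[[1,[0,0,2],[0,0,0]],[1,[0,0,0],[0,0,0]]]'

```text
time_s: 16.05
ee_pos: [0.4794, -0.1569, 0.0884]
eef_rot: [-3.142, -0.0, 1.463]
force: [1.3, -3.2, 4.4]
grip_width: 0.0006
grip_force: 2.1
```

>>> carry_out --commands '[[1,[0,0,2],[0,0,0]],[1,[0,0,0],[0,0,0]]]'

```text
time_s: 16.3
ee_pos: [0.4794, -0.1569, 0.0863]
eef_rot: [-3.141, -0.0, 1.463]
force: [0.5, -2.8, 4.8]
grip_width: 0.0002
grip_force: 2.0
```

>>> carry_out --commands '[[1,[0,0,2],[0,0,0]],[1,[0,0,0],[0,0,0]]]'

```text
time_s: 16.55
ee_pos: [0.4794, -0.1569, 0.0843]
eef_rot: [-3.141, -0.0, 1.463]
force: [0.5, -3.5, 3.5]
grip_width: 0.0004
grip_force: 2.0
```

>>> carry_out --commands '[[1,[0,0,2],[0,0,0]],[1,[0,0,0],[0,0,0]]]'

```text
time_s: 16.8
ee_pos: [0.4794, -0.1569, 0.0823]
eef_rot: [-3.141, -0.0, 1.463]
force: [0.3, -3.1, 3.7]
grip_width: 0.0002
grip_force: 2.0
```

>>> carry_out --commands '[[1,[0,0,2],[0,0,0]],[1,[0,0,0],[0,0,0]]]'

```text
time_s: 17.05
ee_pos: [0.4794, -0.1569, 0.0803]
eef_rot: [-3.141, -0.0, 1.463]
force: [-1.0, -3.9, 3.8]
grip_width: 0.0003
grip_force: 2.2
```

>>> carry_out --commands '[[1,[0,0,2],[0,0,0]],[1,[0,0,0],[0,0,0]]]'

```text
time_s: 17.3
ee_pos: [0.4794, -0.157, 0.0784]
eef_rot: [-3.141, 0.0, 1.463]
force: [-1.5, -3.6, 5.4]
grip_width: 0.0005
grip_force: 2.9
```

>>> carry_out --commands '[[1,[0,0,2],[0,0,0]],[1,[0,0,0],[0,0,0]]]'

```text
time_s: 17.55
ee_pos: [0.4794, -0.157, 0.0765]
eef_rot: [-3.142, 0.0, 1.463]
force: [-1.2, -4.7, 8.0]
grip_width: 0.0004
grip_force: 4.1
```

>>> carry_out --commands '[[1,[0,0,1],[0,0,0]],[1,[0,0,0],[0,0,0]]]'

```text
time_s: 17.8
ee_pos: [0.4795, -0.157, 0.0757]
eef_rot: [3.141, 0.0, 1.463]
force: [-2.8, -3.9, 9.6]
grip_width: 0.0004
grip_force: 4.7
```

>>> carry_out --commands '[[1,[0,0,1],[0,0,0]],[1,[0,0,0],[0,0,0]]]'

```text
time_s: 18.05
ee_pos: [0.4795, -0.157, 0.0748]
eef_rot: [3.141, 0.0, 1.463]
force: [-3.1, -3.4, 10.7]
grip_width: 0.0006
grip_force: 5.4
```

>>> carry_out --commands '[[1,[0,0,0.8],[0,0,0]],[1,[0,0,0],[0,0,0]]]'

```text
time_s: 18.3
ee_pos: [0.4795, -0.1571, 0.0741]
eef_rot: [3.141, 0.0, 1.463]
force: [-3.3, -1.7, 11.8]
grip_width: 0.0007
grip_force: 6.0
```

```bash
python3 look.py pics/v5.png
```

```text
{'time_s': 18.3, 'ee_pos': [0.479, -0.157, 0.074], 'eef_rot': [3.141, 0.0, 1.463], 'force': [-3.287, -1.75, 11.833], 'grip_width': 0.001, 'qpos': [-0.389, 0.354, 1.782, -0.0, 1.005, -0.281]}
scene nose [([0.425, -0.006, 0.004], 0.36)]
scene sink_center [([0.497, 0.212, 0.01], 0.72), ([0.61, 0.155, 0.009], 0.63), ([0.506, 0.097, 0.033], 0.56)]
scene lever_pad [([0.481, -0.162, 0.073], 0.65)]
scene home [([0.506, 0.093, 0.032], 0.77)]
side nose [([0.512, 0.092, 0.031], 0.46)]
side sink_center [([0.51, 0.095, 0.032], 0.74), ([0.613, 0.157, 0.009], 0.62), ([0.494, 0.209, 0.009], 0.58)]
side lever_pad [([0.48, -0.16, 0.073], 0.87)]
side home [([0.511, 0.094, 0.032], 0.6)]
```

View pics/v5.png

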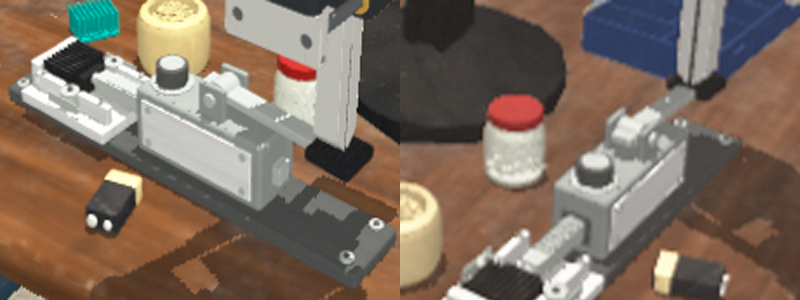

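Force is 11.8 N and rising steadily at about 1.7 N/mm, and the sink is at home (y ≈ 0.095). I stop pumping here, lift off and move over the release button.

>>> carry_out --commands '[[1,[0,0,-6],[0,0,0]],[1,[0,0,-12],[0,0,0]],[1,[0,0,-12],[0,0,0]],[1,[0,0,-15],[0,0,0]],[1,[0,0,-15],[0,0,0]],[1,[0,0,0],[0,0,0]]]'

```text
time_s: 19.55
ee_pos: [0.4799, -0.1571, 0.1349]
eef_rot: [3.14, 0.001, 1.463]
force: [-0.2, -1.0, 0.3]
grip_width: 0.0006
grip_force: 0.0
```

>>> carry_out --commands '[[1,[21,0,0],[0,0,0]],[1,[21,0,0],[0,0,0]],[1,[21,0,0],[0,0,0]],[1,[21,0,0],[0,0,0]],[1,[21,0,0],[0,0,0]],[1,[21,0,0],[0,0,0]],[1,[21,0,0],[0,0,0]],[1,[0,0,0],[0,0,0]]]'

```text
time_s: 20.55
ee_pos: [0.4951, -0.01, 0.1332]
eef_rot: [-3.141, -0.0, 1.464]
force: [-0.2, 0.3, -0.4]
grip_width: 0.0005
grip_force: 0.0
```

>>> carry_out --commands '[[1,[0,0,10],[0,0,0]],[1,[0,0,10],[0,0,0]],[1,[0,0,10],[0,0,0]],[1,[0,0,10],[0,0,0]],[1,[0,0,8],[0,0,0]],[1,[0,0,0],[0,0,0]]]'

```text
time_s: 21.3
ee_pos: [0.495, -0.0108, 0.0851]
eef_rot: [-3.141, 0.0, 1.463]
force: [0.4, 0.4, -0.1]
grip_width: 0.0004
grip_force: 0.0
```

```bash
python3 look.py pics/v6.png | grep -v home
```

```text
{'time_s': 21.3, 'ee_pos': [0.495, -0.011, 0.085], 'eef_rot': [-3.141, 0.0, 1.463], 'force': [0.426, 0.443, -0.132], 'grip_width': 0.0, 'qpos': [-0.096, 0.32, 1.799, 0.0, 1.023, 0.012]}
scene nose []
scene sink_center [([0.508, 0.099, 0.035], 0.91), ([0.502, 0.213, 0.012], 0.67)]
scene lever_pad [([0.483, -0.155, 0.106], 0.7), ([0.505, 0.095, 0.019], 0.64)]
side nose [([0.588, -0.075, -0.0], 0.62)]
side sink_center [([0.499, 0.205, 0.011], 0.98), ([0.616, 0.159, 0.01], 0.77), ([0.509, 0.095, 0.034], 0.61)]
side lever_pad [([0.478, -0.155, 0.107], 0.87), ([0.493, -0.009, 0.077], 0.15)]
```

View pics/v6.png

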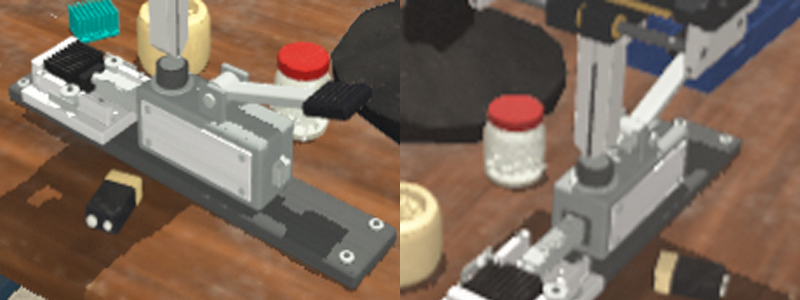

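The tip is centred over the button and the sink has stayed home. Now I press.

>>> carry_out --commands '[[1,[0,0,5],[0,0,0]],[1,[0,0,3],[0,0,0]],[1,[0,0,3],[0,0,0]],[1,[0,0,2],[0,0,0]],[1,[0,0,0],[0,0,0]]]'

```text
time_s: 22.42
ee_pos: [0.4952, -0.0108, 0.0727]
eef_rot: [-3.141, 0.0, 1.463]
force: [-2.2, 0.8, 5.1]
grip_width: 0.0005
grip_force: 2.7
```

>>> carry_out --commands '[[1,[0,0,0.8],[0,0,0]],[1,[0,0,0],[0,0,0]],[1,[0,0,0],[0,0,0]],[1,[0,0,0],[0,0,0]],[1,[0,0,0],[0,0,0]],[1,[0,0,0],[0,0,0]],[1,[0,0,0],[0,0,0]],[1,[0,0,0],[0,0,0]],[1,[0,0,0],[0,0,0]],[1,[0,0,0],[0,0,0]]]'

```text
time_s: 23.68
ee_pos: [0.4952, -0.0108, 0.072]
eef_rot: [-3.141, -0.0, 1.463]
force: [-4.0, -0.4, 5.2]
grip_width: 0.0007
grip_force: 2.9
```

```bash
python3 look.py pics/v7.png | grep -v home
```

```text
{'time_s': 23.675, 'ee_pos': [0.495, -0.011, 0.072], 'eef_rot': [-3.141, -0.0, 1.463], 'force': [-3.95, -0.409, 5.246], 'grip_width': 0.001, 'qpos': [-0.096, 0.34, 1.808, 0.0, 0.994, 0.012]}
scene nose []
scene sink_center [([0.505, 0.096, 0.032], 0.71), ([0.611, 0.155, 0.007], 0.68), ([0.502, 0.211, 0.008], 0.62)]
scene lever_pad [([0.482, -0.156, 0.107], 0.97)]
side nose []
side sink_center [([0.51, 0.095, 0.035], 0.87), ([0.614, 0.158, 0.012], 0.68), ([0.498, 0.209, 0.011], 0.6)]
side lever_pad [([0.511, 0.094, 0.034], 0.71), ([0.482, -0.156, 0.107], 0.63)]
```

View pics/v7.png

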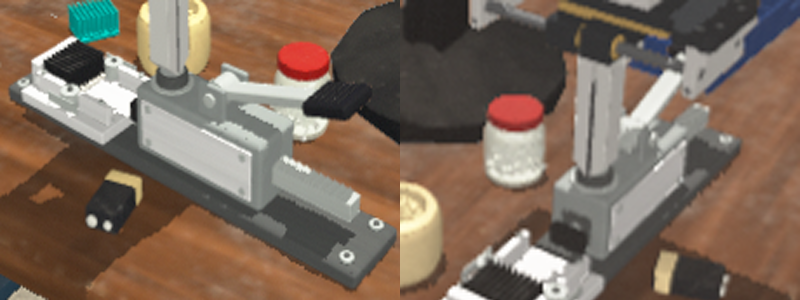

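The ram's tail sticks out the back again and the nose is at the housing. I'll press another 1 mm and hold to be sure, then lift away.

>>> carry_out --commands '[[1,[0,0,1],[0,0,0]],[1,[0,0,0],[0,0,0]],[1,[0,0,0],[0,0,0]],[1,[0,0,0],[0,0,0]],[1,[0,0,0],[0,0,0]],[1,[0,0,0],[0,0,0]],[1,[0,0,0],[0,0,0]],[1,[0,0,0],[0,0,0]],[1,[0,0,0],[0,0,0]],[1,[0,0,0],[0,0,0]]]'

```text
time_s: 25.42
ee_pos: [0.4953, -0.0108, 0.0712]
eef_rot: [-3.142, 0.0, 1.463]
force: [-4.1, -0.3, 8.2]
grip_width: 0.0004
grip_force: 4.3
```

>>> carry_out --commands '[[1,[0,0,-4],[0,0,0]],[1,[0,0,-10],[0,0,0]],[1,[0,0,-20],[0,0,0]],[1,[0,0,-30],[0,0,0]],[1,[0,0,-30],[0,0,0]],[1,[0,0,0],[0,0,0]],[1,[0,0,0],[0,0,0]]]'

```text
time_s: 26.3
ee_pos: [0.495, -0.0108, 0.1642]
eef_rot: [-3.141, 0.0, 1.463]
force: [0.1, -0.2, -0.8]
grip_width: 0.0003
grip_force: 0.0
```

```bash
python3 look.py pics/v8.png | grep -v home; python3 - <<'E'
from h import *
a=cv2.imread("pics/scene0.png")[240:390,230:460]; a=cv2.resize(a,(400,300),interpolation=2)
cv2.imwrite("pics/v9.png",np.vstack([cv2.imread("pics/v8.png"),np.hstack([a,a])]))
E
```

```text
{'time_s': 26.3, 'ee_pos': [0.495, -0.011, 0.164], 'eef_rot': [-3.141, 0.0, 1.463], 'force': [0.096, -0.213, -0.789], 'grip_width': 0.0, 'qpos': [-0.096, 0.218, 1.724, 0.0, 1.2, 0.012]}
scene nose []
scene sink_center [([0.499, 0.211, 0.011], 0.81), ([0.507, 0.097, 0.034], 0.62)]
scene lever_pad [([0.481, -0.156, 0.109], 0.93)]
side nose []
side sink_center [([0.615, 0.16, 0.013], 0.89), ([0.506, 0.092, 0.032], 0.8), ([0.496, 0.208, 0.01], 0.65)]
side lever_pad [([0.48, -0.15, 0.107], 0.7)]
```

View pics/v9.png

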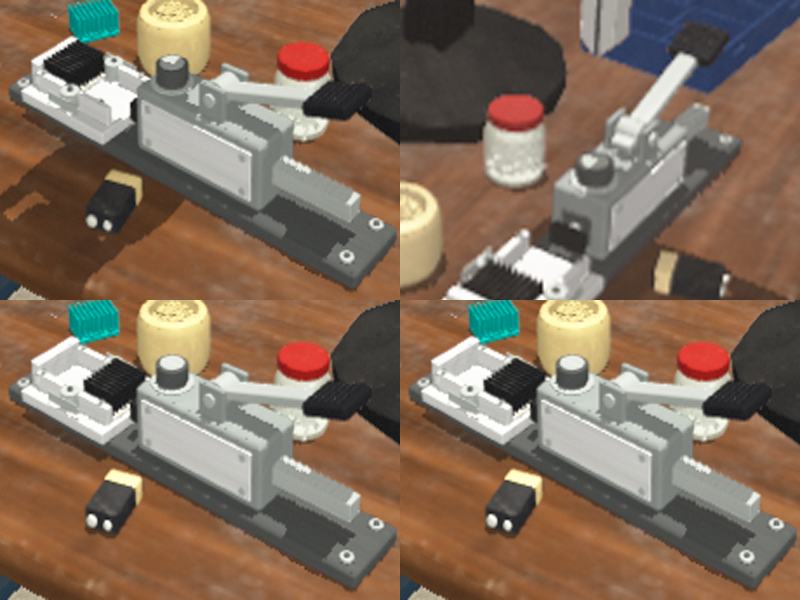

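The ram tail ends at (358,205), exactly where it did at the start, so the ram is fully back. The sink sits home at (75,60), the button is up and the bystanders have not moved.

```bash
python3 -c "
from station import ctrl
print(ctrl.hand_in())"
```

```text
the job is handed in; nothing more can be done
None
```

The heat sink is pressed home (last lever force 11.8 N) and stayed there when the ram sprang fully back on release, nothing round the press moved, and the job was handed in at about 26 s.

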